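# Change over the boards in a jeweller's glue press

### The job

Loosen the red T-handle of the green glue press (anticlockwise seen from above), slide the finished copper-faced board out and lay it lengthwise in the middle of the cork mat. Then slide every brass-faced board that is on the bench, side by side, pointing straight in from the front, under the pressing plate until its end meets the back stop, and finally turn the T-handle clockwise until rising resistance shows that all of them are firmly clamped. Leave the brush tin, charcoal block and fire brick alone.

Things in the scene. Friction and masses are not known exactly. Their poses are not given: they have to be found in the camera images.
- press: fixed green press frame bolted to the bench, which is its bed; origin on the bench under the screw axis, x points away from the robot into the press (yaw up to 0.15 rad), z up. Posts 34 x 24 mm at y = -130 and +130 mm; beam x -18 to +18, z 80 to 104 mm. Boards go in from the front (-x); three fit side by side, e.g. at y = -75, 0, +75 mm. The finished board starts under the plate near the middle
- stop (a point): middle of the front face of the steel back stop, at press x = +30 mm on the bench, axes as the press; the stop is 226 mm wide, 14 mm high. A board fully home has its centre 85 mm in front of it (press x = -55 mm) and sticks out to press x = -140 mm
- plate_c (a point): centre of the underside of the aluminium pressing plate, axes as the press: plate 55 mm (x) by 220 mm (y), 14 mm thick, over press x -25 to +30 mm; its height above the bench is 16 mm plus 4 mm per rad of screw while not bearing on boards
- handle (a point): centre of the red T-handle bar on top of the vertical screw: bar 94 mm long (y of this frame; 113 mm over its ball ends, 19 mm thick), 14 mm wide (x), 16 mm tall, 150 mm above the bench when the screw reads 0; beside the 12 mm shaft 28 mm are free below the bar. It turns and rises with the screw
- screw (a joint): screw angle in rad, positive anticlockwise from above (loosening), -1.5 to 3.0; plate and handle rise 4 mm per rad. At 0 the plate just touches 16 mm boards and the bar lies along press y; above 1 boards slide freely. Friction 0.2 N m; below 0 (plate bearing on boards, through a spring) it rises by about 0.6 N m per rad. Stays where it is left. Starts clamped (below 0) or part-loosened
- done_board_c (a point): loose finished board: dark wood slab with a copper-coloured facing, 170 x 40 x 16 mm, 0.1 to 0.2 kg; the point is its centre (8 mm above its underside), x along its length. Starts in the press, pointing straight in
- board_a_c (a point): loose fresh display board: mid-brown wood slab with a brass-coloured facing on top, 170 x 40 x 16 mm, 0.1 to 0.2 kg; the point is its centre (8 mm above its underside), x along its 170 mm length, z up. Starts flat on the bench, to either side of the press; it may be absent
- board_b_c (a point): loose fresh display board: mid-brown wood slab with a brass-coloured facing on top, 170 x 40 x 16 mm, 0.1 to 0.2 kg; the point is its centre (8 mm above its underside), x along its 170 mm length, z up. Starts flat on the bench, to either side of the press; it may be absent
- board_c_c (a point): loose fresh display board: mid-brown wood slab with a brass-coloured facing on top, 170 x 40 x 16 mm, 0.1 to 0.2 kg; the point is its centre (8 mm above its underside), x along its 170 mm length, z up. Starts flat on the bench, to either side of the press; it may be absent
- mat: cork mat with a blue border let flush into the bench, 240 x 130 mm including border, x along its length, origin at its centre on the surface; no edge to catch on
- brush_tin: bystander: red tin of brushes, 72 mm across, 100 mm tall (about 190 mm with brushes), origin at its foot; leave alone
- charcoal: bystander: black charcoal block 100 x 60 x 30 mm, origin under its centre; leave alone
- fire_brick: bystander: cream fire brick 114 x 200 x 50 mm, origin under its centre; leave alone
Things that resemble listed ones, but are neither listed nor needed, are in the scene too. Of the things shaped like the part that bears done_board_c, the dark wooden one is meant.

How it is judged (in metres and radians):
On the way, in this order (a step that is already met when the one before it is completed fails the run):
1. the finished board lies lengthwise in the middle of the mat (x of done_board_c in the frame of mat between -0.032 and 0.032 m and y of done_board_c in the frame of mat between -0.032 and 0.032 m and angle between the x axis of done_board_c and the x axis of mat, either way round below 0.25 rad and height (world z) of done_board_c below 0.014 m), for 0.2 s.
2. every fresh board is under the plate, square, its end at the back stop (x of board_a_c in the frame of press between -0.067 and -0.045 m and y of board_a_c in the frame of press between -0.095 and 0.095 m and angle between the x axis of each of board_a_c, board_b_c, board_c_c and the x axis of press, either way round below 0.12 rad and height (world z) of each of board_a_c, board_b_c, board_c_c below 0.014 m and x of board_b_c in the frame of press between -0.067 and -0.045 m and y of board_b_c in the frame of press between -0.095 and 0.095 m and x of board_c_c in the frame of press between -0.067 and -0.045 m and y of board_c_c in the frame of press between -0.095 and 0.095 m), for 0.2 s.
3. the plate presses on every fresh board (contact force between plate and board_a above 5 N and contact force between plate and board_b above 5 N and contact force between plate and board_c above 5 N), for 0.2 s.
At the end, for the whole second after the job is handed in: Finished board centred on the mat within 32 mm each way, within 0.25 rad of its length. Every fresh board flat, end within 12 mm of the stop, within 0.12 rad of straight, centre within 95 mm of the press's middle, pressed by the plate with over 5 N, all at rest (all of step 1 and all of step 2 and all of step 3 and linear speed of each of board_a, board_b, board_c, done_board below 0.02 m/s); the robot touches nothing.
It fails at once if the brush tin is displaced or tipped (distance of brush_tin from where it was at the start of the episode above 0.03 m or angle between brush_tin's own z axis and vertical above 0.3 rad).
It fails at once if the charcoal is displaced or tipped (distance of charcoal from where it was at the start of the episode above 0.03 m or angle between charcoal's own z axis and vertical above 0.3 rad).
It fails at once if the fire brick is displaced or tipped (distance of fire_brick from where it was at the start of the episode above 0.03 m or angle between fire_brick's own z axis and vertical above 0.3 rad).
Of board_a, board_b, board_c only 2 to 3 are there at a start; the rules pass over those that are not, and their reading is None.
At some moment in a run one of board_a, board_b, board_c may be knocked a few centimetres aside while the robot is not near it.
Once in a run the grip may slacken for a moment while it holds something.
It also fails if it takes over 210 s, if anything falls off the work surface, if the arm or the gripper's body presses on something with over 40 N, if the wrist force passes 120 N, or if a joint passes its speed limit or range.

### The arm

A 7-joint arm with a two-finger parallel gripper is mounted at the origin on the work surface. World frame = base frame: x ahead of the robot, y to its left, z up, the work surface at z = 0. Lengths are in m, angles in degrees, forces in N, time in s.
With the tool pointing down it reaches from about 0.425 to 0.875 m from the base axis. Payload 4.7 kg.
Tool frame: the origin (TCP) lies between the finger pads; the fingertips stand 11 mm ahead of it and the grasp point (between the pads) lies 8 mm behind it (env.tcp_to_tips is the distance from the TCP to the fingertips, in m); z points along the fingers, y is the line along which they close (so a half turn about z gives the same grasp; the last joint's range is limited). The gripper opens to 87 mm and grips with 3 to 60 N. Pads are 19 mm wide; open, the fingers measure 117 mm over their backs; the gripper's body (75 mm by 190 mm) begins 51 mm behind the grasp point.
Start: joints at [-68.864, 18.392, -4.016, 83.108, 1.295, 78.541, -3.26], TCP at [0.226, 0.61, 0.234] pointing down, gripper open.
Joint ranges: [-163.93, 163.93], [-17.29, 119.83], [-79.2, 71.16], [3.27, 140.29], [-89.18, 269.18], [5.43, 117.66], [-154.24, 154.24]. Speed limits (degrees/s): [147.25, 147.25, 180, 180, 180, 180, 180].

### API

Orientations are given as [roll, pitch, yaw] about the fixed x, y, z axes, in that order (R = Rz(yaw) Ry(pitch) Rx(roll)).
In Python, from cell import env, viewer gives the robot as it stands.
- The arm moves only by the tool step_arm, never from a script. Its arguments are lists of equal length, an entry for each row: "delta_pos": the shift along the tool's x, y, z in units of 0.2 m (1.0 is 0.2 m), a list of three; "rot": the turn, a rotation vector about the tool's x, y, z in units of 1.5 rad (1.0 is 1.5 rad), a list of three; "gripper": the gripper command: -1 is shut, 1 is fully open, values between are in proportion. A call has 1 to 20 rows; each row is the pose to reach, as a shift and turn from the pose commanded when the call began, along the tool's axes at that moment; what a row does not reach only later rows make up. A row lasts 1/8 s, in which the tool goes at most 62.5 mm and 10.7 degrees, less where a joint would pass 70% of its speed; a pose out of reach is approached as far as the arm can. A call with a number of a shift or a turn outside -1 to 1 is refused whole. A call with a gripper value outside its range is refused whole. The fingers move at their own pace and stop on an object; "squeeze" is the grip in N (left out, the last holds). Time passes only in rows, so rows that repeat a pose let the fingers close. It gives the time, the measured TCP pose, the force, the opening and the grip force at its end, in the units of the state.
- env.get_obs(): the state, without advancing time (a new reading comes with each control period).
- viewer.read_camera(name): name is "scene" or "top" or "wrist"; returns a dict with "img" (420x560x3 uint8, red, green, blue), "fx", "fy", "cx", "cy" (pixels), "pose" (4x4, takes a point from camera to world coordinates). Camera axes: x right, y down, z forward; pixel columns grow to the right and rows downward; lengths in m; the calibration is good to about 2 mm. A picture is of the moment at which its call begins. There is no depth.
- env.sign_off(): hands the job in; it is judged then, once.
The state is a dict: "time_s": time; "qpos": joint angles; "joint_velocities": joint speeds; "effort": joint torques, N m; "tool_pos": TCP position; "tool_rot": TCP orientation; "force": force on the tool from outside, world axes, zero at the start; "wrist_torque": the same for the moment, N m; "grip_width": finger opening in m; "grasp_force": force on a finger pad.
Only numpy, scipy, OpenCV 4.12 (cv2) and the standard library are available. Lean on these libraries where they do the work, as an engineer would, in place of code of your own. Each camera call takes 0.05 s, during which the arm holds its last target. There are 200 camera calls.

## Working session

There is one attempt and no reset: what is moved stays moved. The work goes in short steps, Python scripts to look and compute and a tool call to move; the robot and the scene stay as the last step left them, time stands still between calls to the robot, and variables do not carry over. Pictures are saved under pics/ and viewed, at most 16 in all, crops included, and the job is handed in when it is done.

Besides the shell and the picture viewer there is one more tool, called by a JSON object that holds its "fn" and its "kwargs". step_arm: Moves the arm, as the interface text tells. Shifts and turns lie within -1 to 1; 1 stands for 0.2 m of shift or 1.5 rad of turn. Its arguments: {"type":"object","properties":{"delta_pos":{"type":"array"},"rot":{"type":"array"},"gripper":{"type":"array"},"squeeze":{"type":"number"}},"required":["delta_pos","rot","gripper"]}

```bash
ls; mkdir -p pics
cat > h.py <<'E'
import numpy as np, cv2
from cell import env, viewer
from scipy.spatial.transform import Rotation as R
def shot(cam,name):
    d=viewer.read_camera(cam); cv2.imwrite(f'pics/{name}.png',d['img'][:,:,::-1])
    np.savez(f'pics/{name}.npz',**d); return d
def load(name): return np.load(f'pics/{name}.npz')
def px2w(d,uv,z=0.):
    uv=np.atleast_2d(uv).astype(float); T=d['pose']
    r=np.c_[(uv[:,0]-d['cx'])/d['fx'],(uv[:,1]-d['cy'])/d['fy'],np.ones(len(uv))]@T[:3,:3].T
    return T[:3,3]+r*((z-T[2,3])/r[:,2])[:,None]
def w2px(d,p):
    p=np.atleast_2d(p); T=d['pose']; c=(p-T[:3,3])@T[:3,:3]
    return np.c_[c[:,0]/c[:,2]*d['fx']+d['cx'],c[:,1]/c[:,2]*d['fy']+d['cy']]
def pose():
    o=env.get_obs(); return np.array(o['tool_pos']),R.from_euler('xyz',o['tool_rot'],degrees=True)
def go(x,y,z,yaw):
    "delta (units) to tool down with tool-y axis pointing at world angle yaw(deg) (mod 180)"
    p,r=pose(); a=np.radians(yaw)
    best=None
    for k in (0,np.pi):
        ty=np.array([np.cos(a+k),np.sin(a+k),0]); tz=np.array([0,0,-1.]); tx=np.cross(ty,tz)
        rv=(r.inv()*R.from_matrix(np.c_[tx,ty,tz])).as_rotvec()
        if best is None or np.linalg.norm(rv)<np.linalg.norm(best): best=rv
    d=r.inv().apply(np.array([x,y,z])-p)
    print('dpos',np.round(d/.2,3),'rot',np.round(best/1.5,3))
def crop(name,u0,v0,u1,v1,out,k=4):
    im=cv2.imread(f'pics/{name}.png')[v0:v1,u0:u1]
    cv2.imwrite(f'pics/{out}.png',cv2.resize(im,None,fx=k,fy=k,interpolation=cv2.INTER_CUBIC))
E
python3 - <<'E'
from h import *
shot('top','top0');shot('scene','sc0')
a=cv2.imread('pics/top0.png');cv2.imwrite('pics/top0b.png',cv2.resize(a,(800,600),interpolation=cv2.INTER_CUBIC))
print(env.get_obs())
E
```

```text
pics
{'time_s': 0.1, 'qpos': array([-68.86316989,  18.43602792,  -4.01487896,  83.16647675,
         1.29521662,  78.54023568,  -3.26002277]), 'joint_velocities': array([-0.07607323, -0.07951686,  0.04509196, -0.20024585, -0.02795591,
        0.10198296, -0.00329816]), 'effort': array([-1.62170741e-04, -4.92574060e+01, -4.05708086e-01, -3.13398457e+01,
       -6.40742504e-02,  3.95302288e-02,  9.93659546e-05]), 'tool_pos': array([0.22570886, 0.6090616 , 0.23256957]), 'tool_rot': array([-1.79902498e+02,  5.75214117e-03,  1.59672139e+02]), 'force': array([0.49711299, 0.09254332, 0.59804658]), 'wrist_torque': array([-0.01804483,  0.00260419, -0.01275235]), 'grasp_force': 0.0, 'grip_width': 0.0869810285191376}
```

View pics/top0b.png

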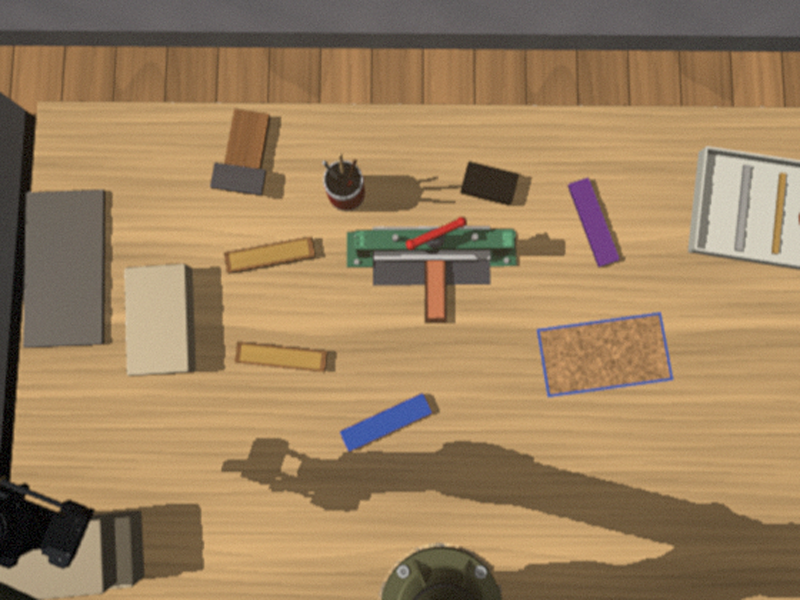

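View pics/sc0.png

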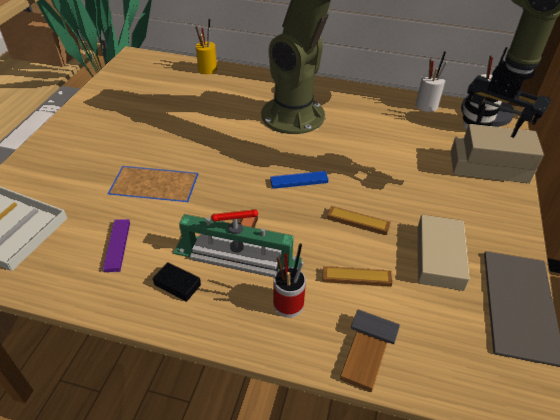

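The top view shows two brass boards at (270,254) and (282,356) in the 800-px picture. The copper-faced board sticks out of the press at (436,290), and the mat is at (605,355). The red handle runs from (407,247) to (465,220), so it is turned slightly anticlockwise.

Possible mix-ups:
- **Finished board:** the copper one at (436,290) is the target. The blue board (387,422), the purple board (594,222) and the brown and grey brush (245,150) are not.
- **Fresh boards:** the brass ones at (270,254) and (282,356) are the targets. The strip in the tray at (780,212) is not.

I'll choose by description and check with a close crop.

Run:
```python
from h import *
crop('top0',150,140,375,265,'cr0',3.5)
d=load('top0'); s=.7
def W(l,z): print(z,np.round(px2w(d,np.array(l)*s,z),3)[:,:2].tolist())
W([(538,329),(661,314),(672,379),(549,396)],0)
W([(226,254),(311,238),(315,255),(229,271)],.016)
W([(237,343),(328,351),(325,371),(236,361)],.016)
W([(427,260),(445,260),(445,321),(426,321)],.016)
W([(407,246),(465,220)],.152)
W([(341,433),(427,395),(432,410),(350,450)],.016)
print(d['pose'][:3,3])
```

```text
0 [[0.51, -0.184], [0.54, -0.419], [0.417, -0.435], [0.384, -0.203]]
0.016 [[0.647, 0.411], [0.679, 0.249], [0.646, 0.241], [0.614, 0.404]]
0.016 [[0.478, 0.384], [0.464, 0.213], [0.427, 0.218], [0.444, 0.384]]
0.016 [[0.638, 0.028], [0.638, -0.006], [0.522, -0.006], [0.522, 0.03]]
0.152 [[0.639, 0.069], [0.685, -0.029]]
0.016 [[0.314, 0.186], [0.384, 0.028], [0.357, 0.018], [0.283, 0.169]]
[0.42951124 0.09674645 1.28373301]
```

View pics/cr0.png

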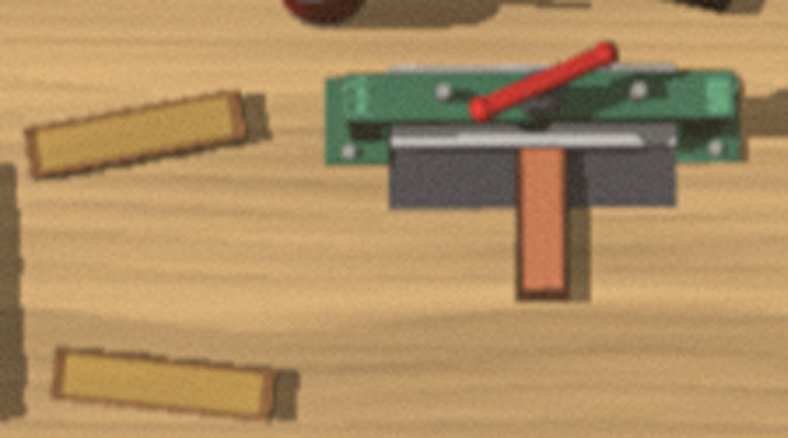

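The crop confirms it: the copper-faced dark board is in the press (517–567, 148–298), and the two brass boards are at left. I'll move above the press for a wrist view.

Run:
```python
from h import *
d=load('top0')
print(px2w(d,[(543/3.5+150,79/3.5+140)],.152), px2w(d,[(344*.7,195*.7)],.05))
go(.60,.03,.36,25)
w=viewer.read_camera('wrist'); p,r=pose()
print(np.round(r.inv().apply(w['pose'][:3,3]-p),3), np.round(r.inv().as_matrix()@w['pose'][:3,:3],2).tolist(), w['fx'])
```

```text
[[0.66365972 0.02021413 0.152     ]] [[0.75428472 0.18529213 0.05      ]]
dpos [-2.761 -2.066 -0.633] rot [-0.001  0.001  0.52 ]
[ 0.074 -0.001 -0.15 ] [[-0.0, -0.96, -0.27], [1.0, -0.0, -0.0], [-0.0, -0.27, 0.96]] 305.5809464258147
```

{"fn": "step_arm", "kwargs": {"delta_pos": [[-1,-0.75,-0.6],[-1,-0.75,-0.6],[-1,-0.75,-0.6],[-1,-0.75,-0.6],[-1,-0.75,-0.6]], "rot": [[0,0,0],[0,0,0],[0,0,0],[0,0,0],[0,0,0]], "gripper": [1,1,1,1,1]}}

```text
time_s: 0.78
tool_pos: [0.3642, 0.3961, 0.3557]
tool_rot: [179.9, 0.1, 159.4]
force: [0.0, -0.0, 0.2]
grip_width: 0.087
grasp_force: 0.0
```

{"fn": "step_arm", "kwargs": {"delta_pos": [[-1,-0.75,0],[-1,-0.75,0],[-1,-0.75,0],[-1,-0.75,0],[-1,-0.75,0]], "rot": [[0,0,0],[0,0,0],[0,0,0],[0,0,0],[0,0,0]], "gripper": [1,1,1,1,1]}}

```text
time_s: 1.4
tool_pos: [0.4993, 0.1828, 0.3536]
tool_rot: [-179.9, 0.1, 159.0]
force: [0.2, 1.4, -0.4]
grip_width: 0.0873
grasp_force: 0.0
```

{"fn": "step_arm", "kwargs": {"delta_pos": [[-0.76,-0.57,0],[-0.76,-0.57,0],[-0.76,-0.57,0],[-0.76,-0.57,0],[-0.76,-0.57,0],[-0.76,-0.57,0]], "rot": [[0,0,0.52],[0,0,0.52],[0,0,0.52],[0,0,0.52],[0,0,0.52],[0,0,0.52]], "gripper": [1,1,1,1,1,1]}}

```text
time_s: 2.15
tool_pos: [0.5993, 0.0314, 0.3534]
tool_rot: [-180.0, -0.1, 115.3]
force: [0.9, 0.3, 0.4]
grip_width: 0.0869
grasp_force: 0.0
```

Run:
```python
from h import *
shot('wrist','w1'); shot('top','top1'); o=env.get_obs(); print(o['tool_pos'],o['tool_rot'],o['time_s'])
```

```text
[0.59931223 0.03118167 0.35360702] [ 1.79984161e+02 -3.69127111e-02  1.15241822e+02] 2.25
```

View pics/w1.png

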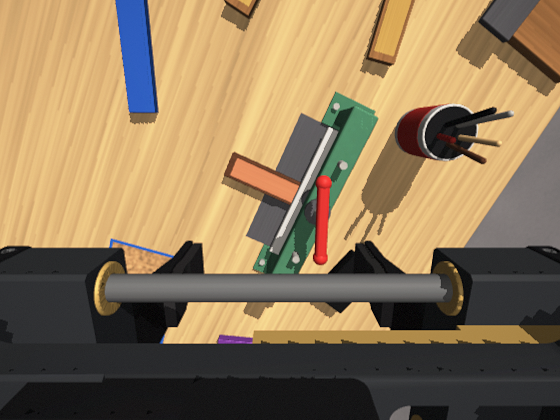

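The wrist view shows the handle balls at (325,182) and (320,258). The copper board's free end is at (233,153)–(224,179), and the dark strip in front of the plate has corners (303,114) and (247,236).

Run:
```python
from h import *
d=load('w1')
def W(l,z): print(z,np.round(px2w(d,np.array(l),z),3)[:,:2].tolist())
W([(325,182),(320,258)],.152)
W([(233,153),(224,179)],.016); W([(303,178),(296,204)],.016)
W([(303,114),(247,236)],0.0)
W([(344,165),(296,258)],.08+.024)
b=load('top0'); 
a=px2w(d,[(325,182),(320,258)],.152); v=a[1]-a[0]; print(np.degrees(np.arctan2(v[1],v[0])),a.mean(0))
t=cv2.imread('pics/top1.png');cv2.imwrite('pics/top1b.png',cv2.resize(t,(800,600)))
```

```text
0.152 [[0.644, 0.063], [0.683, -0.025]]
0.016 [[0.521, 0.029], [0.524, -0.015]]
0.016 [[0.638, 0.041], [0.647, -0.003]]
0.0 [[0.595, 0.13], [0.597, -0.095]]
0.10400000000000001 [[0.666, 0.089], [0.668, -0.056]]
-66.18261479935717 [0.66327913 0.01915284 0.152     ]
```

View pics/top1b.png

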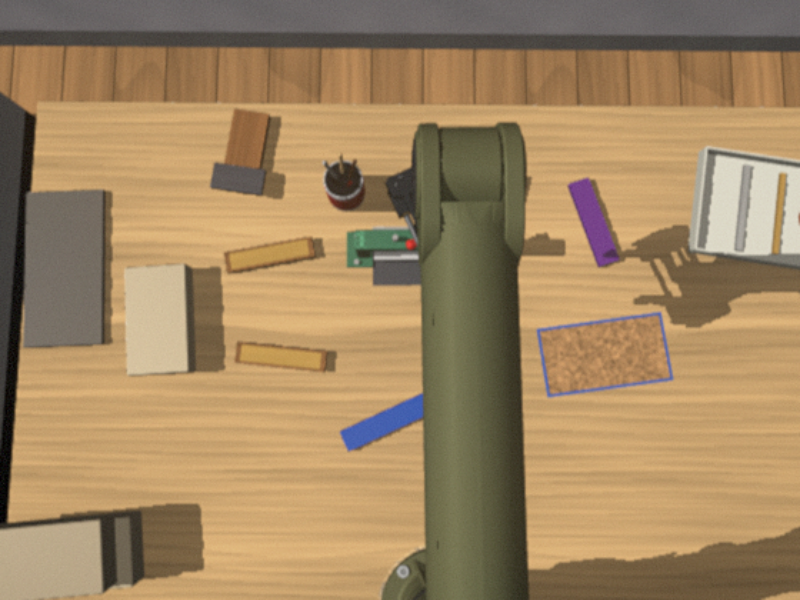

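Nothing was hidden behind the arm, so there are only two brass boards. The handle centre is at about (0.663, 0.019), with the bar at −66°, which puts the screw at about +0.41 rad.

Run:
```python
from h import *
go(.6633,.0192,.145,23.8)
```

```text
dpos [-0.191  0.264  1.043] rot [ 0.    -0.     0.017]
```

{"fn": "step_arm", "kwargs": {"delta_pos": [[-0.191,0.264,0.4],[-0.191,0.264,0.6],[-0.191,0.264,0.8],[-0.191,0.264,0.8],[-0.191,0.264,0.9],[-0.191,0.264,1.0],[-0.191,0.264,1.0]], "rot": [[0,0,0.017],[0,0,0.017],[0,0,0.017],[0,0,0.017],[0,0,0.017],[0,0,0.017],[0,0,0.017]], "gripper": [1,1,1,1,1,1,1]}}

```text
time_s: 3.12
tool_pos: [0.6627, 0.0176, 0.1525]
tool_rot: [-179.9, -0.1, 113.5]
force: [-0.1, 0.6, 1.2]
grip_width: 0.087
grasp_force: 0.0
```

{"fn": "step_arm", "kwargs": {"delta_pos": [[0,0,0.04],[0,0,0.04],[0,0,0.04],[0,0,0.04],[0,0,0.04],[0,0,0.04],[0,0,0.04],[0,0,0.04],[0,0,0.04]], "rot": [[0,0,0],[0,0,0],[0,0,0],[0,0,0],[0,0,0],[0,0,0],[0,0,0],[0,0,0],[0,0,0]], "gripper": [1,0,-0.5,-1,-1,-1,-1,-1,-1], "squeeze": 40}}

```text
time_s: 4.25
tool_pos: [0.6636, 0.0172, 0.1456]
tool_rot: [180.0, -0.0, 113.5]
force: [-0.7, 0.1, 0.5]
grip_width: 0.0151
grasp_force: 0.0
```

{"fn": "step_arm", "kwargs": {"delta_pos": [[0,0,0],[0,0,0],[0,0,-0.002],[0,0,-0.004],[0,0,-0.006],[0,0,-0.008],[0,0,-0.01],[0,0,-0.012],[0,0,-0.014],[0,0,-0.016],[0,0,-0.018],[0,0,-0.018],[0,0,-0.018]], "rot": [[0,0,0],[0,0,0],[0,0,-0.06],[0,0,-0.12],[0,0,-0.18],[0,0,-0.24],[0,0,-0.3],[0,0,-0.36],[0,0,-0.42],[0,0,-0.48],[0,0,-0.54],[0,0,-0.6],[0,0,-0.6]], "gripper": [-1,-1,-1,-1,-1,-1,-1,-1,-1,-1,-1,-1,-1]}}

```text
time_s: 5.88
tool_pos: [0.6647, 0.0187, 0.1491]
tool_rot: [179.9, 0.1, 165.1]
force: [4.9, 3.0, -2.4]
grip_width: 0.0137
grasp_force: 39.9
```

Run:
```python
from h import *
o=env.get_obs(); print(o['tool_pos'],o['tool_rot'],o['wrist_torque'],o['qpos'],o['grip_width'])
```

```text
[0.66470468 0.01869438 0.14912629] [1.79860909e+02 1.06965152e-01 1.65072547e+02] [ 0.70417339 -1.05173162 -0.05769317] [-19.01509665  23.44794739  19.76140341  87.72203615  -8.33646404
  70.12662893  77.13200969] 0.013676176049898368
```

{"fn": "step_arm", "kwargs": {"delta_pos": [[0,0,0],[0,0,0],[0,0,0],[0,0,-0.1],[0,0,-0.25],[0,0,-0.5],[0,0,-0.75],[0,0,-0.75]], "rot": [[0,0,0],[0,0,0],[0,0,0],[0,0,0],[0,0,0],[0,0,0],[0,0,0],[0,0,0]], "gripper": [-0.3,-0.3,-0.3,-0.3,0.6,0.6,0.6,0.6]}}

```text
time_s: 6.88
tool_pos: [0.6659, 0.0166, 0.3065]
tool_rot: [179.8, 0.6, 165.1]
force: [-0.9, -0.5, 0.1]
grip_width: 0.0625
grasp_force: 0.0
```

Run:
```python
from h import *
go(.5,.012,.25,90)
```

```text
dpos [ 0.798 -0.237  0.274] rot [ 0.001  0.007 -0.174]
```

{"fn": "step_arm", "kwargs": {"delta_pos": [[0.3,-0.09,0.0],[0.6,-0.18,0.1],[0.8,-0.237,0.274],[0.8,-0.237,0.274],[0.8,-0.237,0.274],[0.8,-0.237,0.274]], "rot": [[0,0.007,-0.06],[0,0.007,-0.12],[0,0.007,-0.174],[0,0.007,-0.174],[0,0.007,-0.174],[0,0.007,-0.174]], "gripper": [0.6,0.6,0.6,0.6,0.6,0.6]}}

```text
time_s: 7.62
tool_pos: [0.4988, 0.0126, 0.246]
tool_rot: [179.9, -0.4, -180.0]
force: [0.2, -0.3, 0.2]
grip_width: 0.0695
grasp_force: 0.0
```

Run:
```python
from h import *
shot('wrist','w2'); o=env.get_obs(); print(o['tool_pos'],o['tool_rot'],o['time_s'])
```

```text
[0.49864187 0.01257321 0.24580499] [ 179.92621822   -0.43381329 -179.98696447] 7.675
```

View pics/w2.png

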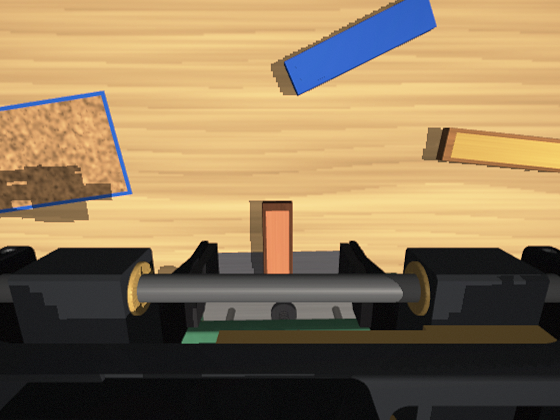

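The board's free end is at (262–292, 203) and it points straight in. The mat's near corner is at (103,93)–(131,192).

Run:
```python
from h import *
d=load('w2')
def W(l,z): print(z,np.round(px2w(d,np.array(l),z),4)[:,:2].tolist())
W([(262,203),(292,203),(264,272),(292,272)],.016)
W([(103,93),(131,192)],0)
W([(245,252),(342,252)],0)
go(.551,.012,.10,90); go(.551,.012,.0135,90)
```

```text
0.016 [[0.5192, -0.009], [0.5193, 0.0295], [0.6163, -0.0078], [0.6164, 0.0305]]
0 [[0.3849, -0.2012], [0.5078, -0.1829]]
0 [[0.5936, -0.0347], [0.5939, 0.1009]]
dpos [-0.267 -0.004  0.727] rot [ 0.001 -0.005  0.   ]
dpos [-0.271 -0.004  1.16 ] rot [ 0.001 -0.005  0.   ]
```

{"fn": "step_arm", "kwargs": {"delta_pos": [[-0.2,-0.008,0.2],[-0.26,-0.008,0.5],[-0.26,-0.008,0.8],[-0.26,-0.008,0.9],[-0.26,-0.008,1.0],[-0.26,-0.008,1.0]], "rot": [[0,-0.005,0],[0,-0.005,0],[0,-0.005,0],[0,-0.005,0],[0,-0.005,0],[0,-0.005,0]], "gripper": [0.6,0.6,0.6,0.6,0.6,0.6]}}

```text
time_s: 8.43
tool_pos: [0.5467, 0.0112, 0.0427]
tool_rot: [180.0, -0.3, -180.0]
force: [0.2, -0.0, 0.5]
grip_width: 0.0694
grasp_force: 0.0
```

{"fn": "step_arm", "kwargs": {"delta_pos": [[0,0,0.1],[0,0,0.165],[0,0,0.165],[0,0,0.165],[0,0,0.165],[0,0,0.165],[0,0,0.165],[0,0,0.165]], "rot": [[0,0,0],[0,0,0],[0,0,0],[0,0,0],[0,0,0],[0,0,0],[0,0,0],[0,0,0]], "gripper": [0.6,0.6,0.6,-0.5,-0.5,-0.5,-0.5,-0.5], "squeeze": 25}}

```text
time_s: 9.43
tool_pos: [0.5473, 0.0107, 0.0115]
tool_rot: [179.9, -0.1, -180.0]
force: [-0.7, -2.3, 5.7]
grip_width: 0.0401
grasp_force: 26.0
```

{"fn": "step_arm", "kwargs": {"delta_pos": [[0,0,-0.012],[0.05,0,-0.012],[0.1,0,-0.012],[0.15,0,-0.012],[0.2,0,-0.012],[0.25,0,-0.012],[0.3,0,-0.012],[0.35,0,-0.012],[0.4,0,-0.012],[0.45,0,-0.012],[0.5,0,-0.012],[0.5,0,-0.012]], "rot": [[0,0,0],[0,0,0],[0,0,0],[0,0,0],[0,0,0],[0,0,0],[0,0,0],[0,0,0],[0,0,0],[0,0,0],[0,0,0],[0,0,0]], "gripper": [-0.5,-0.5,-0.5,-0.5,-0.5,-0.5,-0.5,-0.5,-0.5,-0.5,-0.5,-0.5]}}

```text
time_s: 10.92
tool_pos: [0.4458, 0.0113, 0.0134]
tool_rot: [179.9, -0.2, -180.0]
force: [-0.2, 0.3, -2.1]
grip_width: 0.0397
grasp_force: 24.9
```

Run:
```python
from h import *
shot('wrist','w3')
go(.463,-.309,.06,7.5)
```

```text
dpos [-0.08  -1.601 -0.235] rot [-0.    -0.002  0.96 ]
```

View pics/w3.png

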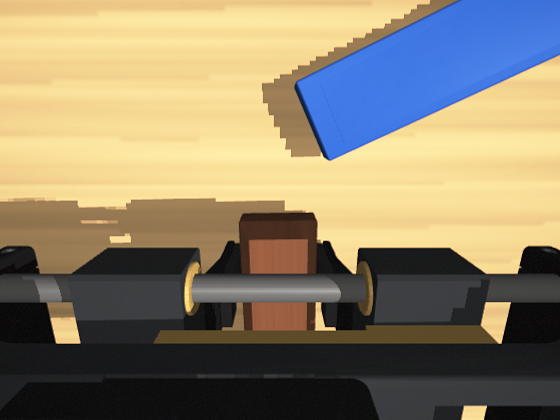

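{"fn": "step_arm", "kwargs": {"delta_pos": [[0,0,-0.06],[0,-0.1,-0.06],[0,-0.2,-0.06],[0,-0.3,-0.06],[0,-0.4,-0.06],[0,-0.5,-0.06],[0,-0.6,-0.06],[0,-0.7,-0.06],[0,-0.8,-0.06],[0,-0.8,-0.06]], "rot": [[0,0,0],[0,0,0],[0,0,0],[0,0,0],[0,0,0],[0,0,0],[0,0,0],[0,0,0],[0,0,0],[0,0,0]], "gripper": [-0.5,-0.5,-0.5,-0.5,-0.5,-0.5,-0.5,-0.5,-0.5,-0.5], "squeeze": 40}}

```text
time_s: 12.22
tool_pos: [0.4477, -0.1505, 0.0262]
tool_rot: [180.0, -0.1, 179.9]
force: [0.7, 0.5, -0.9]
grip_width: 0.0399
grasp_force: 4.0
```

{"fn": "step_arm", "kwargs": {"delta_pos": [[-0.005,-0.05,0],[-0.01,-0.1,0],[-0.015,-0.15,0],[-0.02,-0.2,0],[-0.025,-0.25,0],[-0.03,-0.3,0],[-0.035,-0.35,0],[-0.04,-0.4,0],[-0.045,-0.45,0],[-0.05,-0.52,0],[-0.05,-0.52,0],[-0.05,-0.52,0]], "rot": [[0,0,0.1],[0,0,0.2],[0,0,0.3],[0,0,0.4],[0,0,0.5],[0,0,0.6],[0,0,0.7],[0,0,0.8],[0,0,0.9],[0,0,0.96],[0,0,0.96],[0,0,0.96]], "gripper": [-0.5,-0.5,-0.5,-0.5,-0.5,-0.5,-0.5,-0.5,-0.5,-0.5,-0.5,-0.5]}}

```text
time_s: 13.72
tool_pos: [0.4574, -0.2521, 0.0254]
tool_rot: [-179.9, -0.1, 97.7]
force: [-0.3, -0.4, -0.1]
grip_width: 0.0396
grasp_force: 40.0
```

Run:
```python
from h import *
shot('top','top2')
crop('top2',340,180,500,300,'cr2',5)
go(.4556,-.2525,.013,7.5)
```

```text
dpos [-0.001 -0.009  0.062] rot [-0.001 -0.001  0.002]
```

View pics/cr2.png

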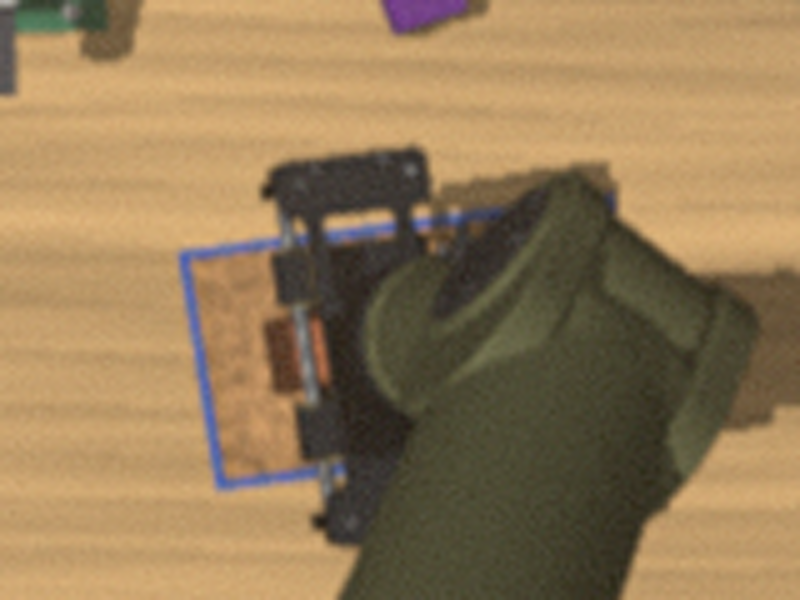

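The board is held over the mat, with its near end at crop (272,357). The grip slackened briefly on the way and recovered, so I'll lower the board, release it and look.

{"fn": "step_arm", "kwargs": {"delta_pos": [[0,0,0.03],[0,0,0.062],[0,0,0.062],[0,0,0.062],[0,0,0.062],[0,0,0.062],[0,0,-0.2],[0,0,-0.5],[0,0,-0.8],[0,0,-0.9],[0,0,-0.9]], "rot": [[0,0,0],[0,0,0],[0,0,0],[0,0,0],[0,0,0],[0,0,0],[0,0,0],[0,0,0],[0,0,0],[0,0,0],[0,0,0]], "gripper": [-0.5,-0.5,-0.5,0.6,0.6,0.6,0.6,0.6,0.6,0.6,0.6]}}

```text
time_s: 15.15
tool_pos: [0.4583, -0.2535, 0.2067]
tool_rot: [179.9, -0.0, 97.5]
force: [-0.2, -0.5, -0.2]
grip_width: 0.0694
grasp_force: 0.0
```

{"fn": "step_arm", "kwargs": {"delta_pos": [[0.3,0,-0.1],[0.6,0,-0.2],[0.9,0,-0.3],[1,0,-0.3],[1,0,-0.3]], "rot": [[0,0,0],[0,0,0],[0,0,0],[0,0,0],[0,0,0]], "gripper": [0.6,0.6,0.6,0.6,0.6]}}

```text
time_s: 15.78
tool_pos: [0.4306, -0.0532, 0.2639]
tool_rot: [-179.7, -0.1, 97.8]
force: [0.9, -0.1, -1.0]
grip_width: 0.0696
grasp_force: 0.0
```

Run:
```python
from h import *
shot('top','top3')
im=cv2.imread('pics/top3.png')
a=cv2.resize(im[200:300,360:500],None,fx=5,fy=5,interpolation=cv2.INTER_CUBIC)[:,:390*2-80]
b=cv2.resize(im[150:280,150:240],None,fx=4,fy=4,interpolation=cv2.INTER_CUBIC)
cv2.imwrite('pics/cr3.png',a)
cv2.imwrite('pics/cr3b.png',b)
o=env.get_obs(); print(o['tool_pos'],o['tool_rot'])
```

```text
[ 0.43068768 -0.05508297  0.26397936] [-1.79702425e+02 -6.07075252e-02  9.75929671e+01]
```

View pics/cr3.png

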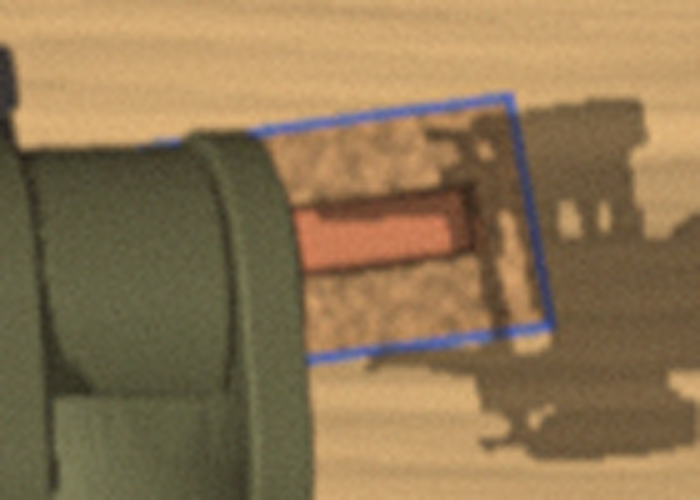

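The copper board lies centred on the mat: its end is at (476,215), the mat's end edge is at about (532,212), and its angle matches. Next are the brass boards.

View pics/cr3b.png

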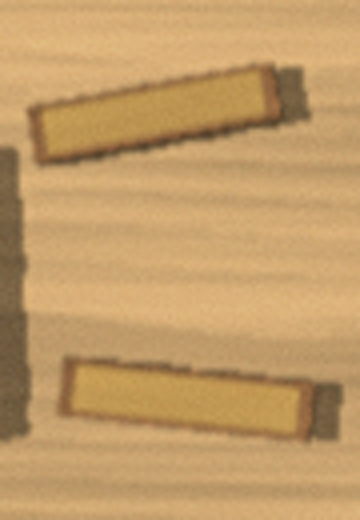

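Run:
```python
from h import *
go(.55,.13,.30,0)
```

```text
dpos [ 0.839  0.713 -0.183] rot [-0.004 -0.     0.088]
```

The two brass boards have not moved. Their corners in the crop are (28,106),(272,65),(278,116),(38,156) for board A and (65,357),(312,382),(306,437),(58,412) for board B.

```bash
cat > bd.py <<'E'
from h import *
def board(d,c,off,k,z=.016):
    w=px2w(d,np.array(c)/k+off,z)[:,:2]
    c0=w.mean(0); v=(w[1]+w[2]-w[0]-w[3])/2; a=np.degrees(np.arctan2(v[1],v[0])); u=v/np.linalg.norm(v)
    print('c',c0.round(4),'dir',a.round(1),'len',np.linalg.norm(v).round(4),'grip',(c0-.057*u).round(4)); return c0,a,c0-.057*u
E
python3 - <<'E'
from bd import *
d=load('top3')
A=board(d,[(28,106),(272,65),(278,116),(38,156)],150,4)
B=board(d,[(65,357),(312,382),(306,437),(58,412)],150,4)
go(*A[2],.10,A[1]+90); go(*A[2],.10,A[1]-90)
E
```

```text
c [0.6475 0.328 ] dir -79.9 len 0.1663 grip [0.6375 0.3841]
c [0.454  0.3017] dir -95.3 len 0.1665 grip [0.4592 0.3585]
dpos [2.039 1.319 0.815] rot [-0.003 -0.001 -0.029]
dpos [2.039 1.319 0.815] rot [-0.003 -0.001 -0.029]
```

{"fn": "step_arm", "kwargs": {"delta_pos": [[0.3,0.2,0],[0.6,0.4,0],[0.9,0.6,0],[1,0.66,0],[1,0.66,0]], "rot": [[0,0,-0.029],[0,0,-0.029],[0,0,-0.029],[0,0,-0.029],[0,0,-0.029]], "gripper": [0.6,0.6,0.6,0.6,0.6]}}

```text
time_s: 16.45
tool_pos: [0.5367, 0.1632, 0.2628]
tool_rot: [-179.7, -0.0, 100.2]
force: [0.4, -0.5, 0.2]
grip_width: 0.0692
grasp_force: 0.0
```

Run:
```python
from h import *
go(.6375,.3841,.10,10.1)
```

```text
dpos [0.997 0.697 0.81 ] rot [-0.004 -0.     0.002]
```

{"fn": "step_arm", "kwargs": {"delta_pos": [[0.3,0.2,0.1],[0.6,0.4,0.3],[0.9,0.6,0.5],[0.997,0.697,0.7],[0.997,0.697,0.81],[0.997,0.697,0.81],[0.997,0.697,0.81]], "rot": [[-0.004,0,0],[-0.004,0,0],[-0.004,0,0],[-0.004,0,0],[-0.004,0,0],[-0.004,0,0],[-0.004,0,0]], "gripper": [0.7,0.7,0.7,0.7,0.7,0.7,0.7]}}

```text
time_s: 17.32
tool_pos: [0.6398, 0.3783, 0.1046]
tool_rot: [179.7, 0.0, 99.8]
force: [-0.4, -1.1, 0.6]
grip_width: 0.0739
grasp_force: 0.0
```

Run:
```python
from h import *
go(.6375,.3841,.0135,10.1)
```

```text
dpos [ 0.03  -0.008  0.455] rot [ 0.003  0.    -0.003]
```

{"fn": "step_arm", "kwargs": {"delta_pos": [[0.03,-0.008,0.2],[0.03,-0.008,0.4],[0.03,-0.008,0.455],[0.03,-0.008,0.455],[0.03,-0.008,0.455],[0.03,-0.008,0.455],[0.03,-0.008,0.455],[0.03,-0.008,0.455],[0.03,-0.008,0.455],[0.03,-0.008,0.38],[0.03,-0.008,0.38],[0.03,-0.008,0.38]], "rot": [[0,0,0],[0,0,0],[0,0,0],[0,0,0],[0,0,0],[0,0,0],[0,0,0],[0,0,0],[0,0,0],[0,0,0],[0,0,0],[0,0,0]], "gripper": [0.7,0.7,0.7,0.7,-0.5,-0.5,-0.5,-0.5,-0.5,-0.5,-0.5,-0.5], "squeeze": 40}}

```text
time_s: 18.82
tool_pos: [0.6357, 0.3875, 0.0277]
tool_rot: [179.8, -0.1, 100.0]
force: [-0.8, 0.0, -2.4]
grip_width: 0.0399
grasp_force: 39.9
```

Run:
```python
from h import *
p,r=pose(); print(r.as_euler('xyz',degrees=True))
go(.47,.19,.027,90); go(.47,-.03,.027,90)
```

```text
[ 1.79792378e+02 -1.19603788e-01  1.00026609e+02]
dpos [-0.828 -0.988 -0.002] rot [ 0.003  0.001 -0.931]
dpos [-1.912 -1.179 -0.005] rot [ 0.003  0.001 -0.931]
```

{"fn": "step_arm", "kwargs": {"delta_pos": [[0,0,-0.1],[0,-0.05,-0.2],[-0.15,-0.25,-0.2],[-0.3,-0.5,-0.2],[-0.45,-0.75,-0.2],[-0.53,-0.93,-0.2],[-0.53,-0.93,-0.2],[-0.53,-0.93,-0.2]], "rot": [[0,0,0],[0,0,0],[0,0,0],[0,0,0],[0,0,0],[0,0,0],[0,0,0],[0,0,0]], "gripper": [-0.5,-0.5,-0.5,-0.5,-0.5,-0.5,-0.5,-0.5]}}

```text
time_s: 19.82
tool_pos: [0.4719, 0.2517, 0.0685]
tool_rot: [179.6, -0.2, 100.0]
force: [-0.1, 0.4, -2.9]
grip_width: 0.0396
grasp_force: 39.9
```

{"fn": "step_arm", "kwargs": {"delta_pos": [[-0.15,-0.03,0],[-0.3,-0.07,0],[-0.45,-0.1,0],[-0.6,-0.14,0],[-0.68,-0.17,0],[-0.68,-0.17,0],[-0.68,-0.17,0]], "rot": [[0,0,-0.08],[0,0,-0.16],[0,0,-0.24],[0,0,-0.32],[0,0,-0.4],[0,0,-0.4],[0,0,-0.4]], "gripper": [-0.5,-0.5,-0.5,-0.5,-0.5,-0.5,-0.5]}}

```text
time_s: 20.7
tool_pos: [0.462, 0.1121, 0.0667]
tool_rot: [179.7, 0.0, 134.3]
force: [0.7, 0.0, -1.9]
grip_width: 0.0397
grasp_force: 39.9
```

Run:
```python
from h import *
go(.455,-.028,.067,90.3)
```

```text
dpos [-0.477 -0.515 -0.004] rot [ 0.003  0.002 -0.535]
```

{"fn": "step_arm", "kwargs": {"delta_pos": [[-0.07,-0.08,0],[-0.14,-0.15,0],[-0.21,-0.22,0],[-0.28,-0.3,0],[-0.35,-0.38,0],[-0.42,-0.45,0],[-0.477,-0.515,0],[-0.477,-0.515,0],[-0.477,-0.515,0],[-0.477,-0.515,0]], "rot": [[0.003,0.002,-0.08],[0.003,0.002,-0.16],[0.003,0.002,-0.24],[0.003,0.002,-0.32],[0.003,0.002,-0.4],[0.003,0.002,-0.48],[0.003,0.002,-0.535],[0.003,0.002,-0.535],[0.003,0.002,-0.535],[0.003,0.002,-0.535]], "gripper": [-0.5,-0.5,-0.5,-0.5,-0.5,-0.5,-0.5,-0.5,-0.5,-0.5]}}

```text
time_s: 21.95
tool_pos: [0.4545, -0.0283, 0.0659]
tool_rot: [-180.0, -0.1, -179.6]
force: [-0.3, 0.5, -1.6]
grip_width: 0.0398
grasp_force: 39.9
```

Run:
```python
from h import *
go(.455,-.028,.014,90.3)
shot('scene','sc4'); shot('wrist','w4')
im=cv2.imread('pics/sc4.png')[100:330,80:420]
w=cv2.imread('pics/w4.png')
b=cv2.resize(im,None,fx=1.6,fy=1.6,interpolation=cv2.INTER_CUBIC); cv2.imwrite('pics/cr4.png',b)
```

```text
dpos [-0.003  0.001  0.26 ] rot [-0.    -0.001  0.002]
```

View pics/cr4.png

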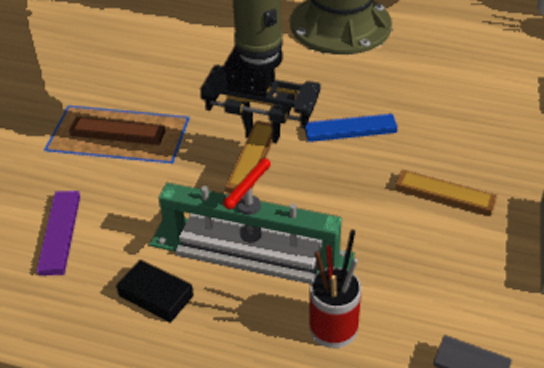

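The brass board is held level in front of the press, in line with the right-hand slot, and the copper board is still on the mat. I'll lower it and slide it in.

{"fn": "step_arm", "kwargs": {"delta_pos": [[0,0,0.1],[0,0,0.2],[0,0,0.255],[0,0,0.255],[-0.05,0,0.255],[-0.1,0,0.255],[-0.15,0,0.255],[-0.2,0,0.255],[-0.25,0,0.255],[-0.3,0,0.255],[-0.35,0,0.255],[-0.4,0,0.255],[-0.4,0,0.255]], "rot": [[0,0,0],[0,0,0],[0,0,0],[0,0,0],[0,0,0],[0,0,0],[0,0,0],[0,0,0],[0,0,0],[0,0,0],[0,0,0],[0,0,0],[0,0,0]], "gripper": [-0.5,-0.5,-0.5,-0.5,-0.5,-0.5,-0.5,-0.5,-0.5,-0.5,-0.5,-0.5,-0.5]}}

```text
time_s: 23.68
tool_pos: [0.535, -0.0289, 0.0149]
tool_rot: [-180.0, -0.0, -179.6]
force: [0.0, 0.2, -2.2]
grip_width: 0.0398
grasp_force: 39.9
```

{"fn": "step_arm", "kwargs": {"delta_pos": [[-0.03,0,0],[-0.05,0,0],[-0.065,0,0],[-0.08,0,0],[-0.09,0,0],[-0.09,0,0]], "rot": [[0,0,0],[0,0,0],[0,0,0],[0,0,0],[0,0,0],[0,0,0]], "gripper": [-0.5,-0.5,-0.5,-0.5,-0.5,-0.5]}}

```text
time_s: 24.42
tool_pos: [0.5481, -0.0287, 0.0134]
tool_rot: [180.0, -0.6, -179.6]
force: [-9.3, 1.3, 1.0]
grip_width: 0.0396
grasp_force: 39.9
```

{"fn": "step_arm", "kwargs": {"delta_pos": [[0.01,0,0],[0.01,0,0],[0.01,0,0],[0.01,0,0],[0.01,0,-0.15],[0.01,0,-0.4],[0.01,0,-0.7],[0.2,0,-0.9],[0.2,0,-0.9]], "rot": [[0,0,0],[0,0,0],[0,0,0],[0,0,0],[0,0,0],[0,0,0],[0,0,0],[0,0,0],[0,0,0]], "gripper": [-0.5,0.5,0.6,0.6,0.6,0.6,0.6,0.6,0.6]}}

```text
time_s: 25.55
tool_pos: [0.5136, -0.0293, 0.199]
tool_rot: [179.9, 0.4, -179.6]
force: [0.4, -0.4, -0.7]
grip_width: 0.0692
grasp_force: 0.0
```

Run:
```python
from h import *
shot('wrist','w5')
d=load('w5'); im=cv2.cvtColor(d['img'],cv2.COLOR_RGB2HSV)
shot('top','top5')
go(.4592,.3585,.15,-5.3)
t=cv2.imread('pics/top5.png')[150:280,150:340]
cv2.imwrite('pics/cr5.png',np.hstack([cv2.resize(t,None,fx=2.5,fy=2.5,interpolation=cv2.INTER_CUBIC)[:325], cv2.resize(cv2.imread('pics/w5.png')[100:300,200:400],(325,325),interpolation=cv2.INTER_CUBIC)]))
```

```text
dpos [0.255 1.938 0.226] rot [-0.     0.    -0.981]
```

View pics/cr5.png

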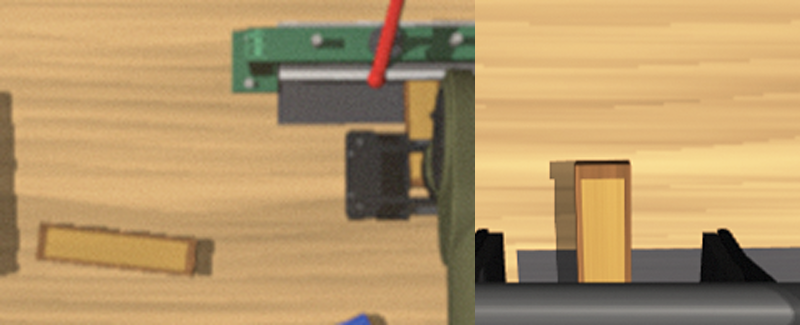

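Run:
```python
from bd import *
d=load('w5')
print(px2w(d,[(261.5,198.5),(295.4,198.5),(262.5,272),(295.4,272)],.016)[:,:2].round(4).tolist())
board(load('top5'),[(40,222),(198,240),(194,273),(38,258)],150,2.5)
```

```text
[[0.5199, -0.0488], [0.5197, -0.0108], [0.6108, -0.0486], [0.6107, -0.009]]
c [0.4539 0.2999] dir -95.5 len 0.169 grip [0.4593 0.3566]
```

{"fn": "step_arm", "kwargs": {"delta_pos": [[0.04,0.2,0],[0.08,0.4,0],[0.12,0.6,0],[0.16,0.8,0],[0.2,1,0],[0.2,1,0],[0.2,1,0]], "rot": [[0,0,0.12],[0,0,0.24],[0,0,0.36],[0,0,0.48],[0,0,0.6],[0,0,0.72],[0,0,0.8]], "gripper": [0.6,0.6,0.6,0.6,0.6,0.6,0.6]}}

```text
time_s: 26.52
tool_pos: [0.4705, 0.1714, 0.1924]
tool_rot: [-179.7, 0.0, 111.5]
force: [-0.4, 0.7, -0.1]
grip_width: 0.0697
grasp_force: 0.0
```

Run:
```python
from h import *
go(.4592,.3585,.10,-5.3)
```

```text
dpos [0.892 0.292 0.46 ] rot [-0.003  0.001  0.312]
```

{"fn": "step_arm", "kwargs": {"delta_pos": [[0.25,0.08,0],[0.5,0.16,0.15],[0.75,0.24,0.3],[0.892,0.292,0.46],[0.892,0.292,0.46],[0.892,0.292,0.46],[0.892,0.292,0.46]], "rot": [[-0.003,0.001,0.1],[-0.003,0.001,0.2],[-0.003,0.001,0.312],[-0.003,0.001,0.312],[-0.003,0.001,0.312],[-0.003,0.001,0.312],[-0.003,0.001,0.312]], "gripper": [0.7,0.7,0.7,0.7,0.7,0.7,0.7]}}

```text
time_s: 27.4
tool_pos: [0.4607, 0.3569, 0.1034]
tool_rot: [179.8, -0.1, 84.7]
force: [0.2, 0.5, -0.2]
grip_width: 0.0739
grasp_force: 0.0
```

Run:
```python
from h import *
go(.4593,.3575,.0135,-5.3); print(env.get_obs()['qpos'])
```

```text
dpos [ 0.001 -0.009  0.449] rot [ 0.003 -0.002 -0.   ]
[-47.27341472  15.64754937   7.9402919  102.31311369  -2.3527307
  61.94997714 -43.84442986]
```

{"fn": "step_arm", "kwargs": {"delta_pos": [[0,-0.009,0.2],[0,-0.009,0.4],[0,-0.009,0.449],[0,-0.009,0.449],[0,-0.009,0.449],[0,-0.009,0.449],[0,-0.009,0.449],[0,-0.009,0.449],[0,-0.009,0.449],[0,-0.009,0.3],[0,-0.009,0.18],[0,-0.009,0.18]], "rot": [[0,0,0],[0,0,0],[0,0,0],[0,0,0],[0,0,0],[0,0,0],[0,0,0],[0,0,0],[0,0,0],[0,0,0],[0,0,0],[0,0,0]], "gripper": [0.7,0.7,0.7,0.7,-0.5,-0.5,-0.5,-0.5,-0.5,-0.5,-0.5,-0.5], "squeeze": 40}}

```text
time_s: 28.9
tool_pos: [0.4589, 0.3593, 0.0684]
tool_rot: [179.7, -0.3, 84.8]
force: [0.3, 0.6, -1.5]
grip_width: 0.0393
grasp_force: 40.0
```

Run:
```python
from h import *
go(.455,.21,.067,40); go(.455,.0625,.067,40)
```

```text
dpos [-0.745  0.048  0.003] rot [ 0.005 -0.002 -0.526]
dpos [-1.48   0.115  0.   ] rot [ 0.005 -0.002 -0.526]
```

{"fn": "step_arm", "kwargs": {"delta_pos": [[-0.15,0.01,0],[-0.3,0.02,0],[-0.45,0.03,0],[-0.6,0.04,0],[-0.745,0.048,0],[-0.745,0.048,0],[-0.745,0.048,0],[-0.745,0.048,0]], "rot": [[0,0,-0.08],[0,0,-0.16],[0,0,-0.24],[0,0,-0.32],[0,0,-0.4],[0,0,-0.48],[0,0,-0.526],[0,0,-0.526]], "gripper": [-0.5,-0.5,-0.5,-0.5,-0.5,-0.5,-0.5,-0.5]}}

```text
time_s: 29.9
tool_pos: [0.453, 0.2085, 0.0651]
tool_rot: [179.9, 0.0, 130.0]
force: [0.3, 0.4, -0.7]
grip_width: 0.0393
grasp_force: 40.0
```

Run:
```python
from h import *
go(.455,.0625,.067,90.3)
```

```text
dpos [-0.566 -0.461 -0.01 ] rot [ 0.001  0.    -0.586]
```

{"fn": "step_arm", "kwargs": {"delta_pos": [[-0.08,-0.065,0],[-0.16,-0.13,0],[-0.24,-0.195,0],[-0.32,-0.26,0],[-0.4,-0.325,0],[-0.48,-0.39,0],[-0.566,-0.461,0],[-0.566,-0.461,0],[-0.566,-0.461,0],[-0.566,-0.461,0]], "rot": [[0,0,-0.08],[0,0,-0.16],[0,0,-0.24],[0,0,-0.32],[0,0,-0.4],[0,0,-0.48],[0,0,-0.55],[0,0,-0.586],[0,0,-0.586],[0,0,-0.586]], "gripper": [-0.5,-0.5,-0.5,-0.5,-0.5,-0.5,-0.5,-0.5,-0.5,-0.5]}}

```text
time_s: 31.15
tool_pos: [0.4558, 0.0633, 0.0659]
tool_rot: [179.9, 0.1, -179.7]
force: [0.6, 0.1, -2.2]
grip_width: 0.0399
grasp_force: 40.0
```

Run:
```python
from h import *
go(.455,.0625,.0145,90.3)
shot('top','top6'); crop('top6',220,150,340,250,'cr6',4)
```

```text
dpos [ 0.004 -0.004  0.257] rot [0.001 0.001 0.   ]
```

View pics/cr6.png

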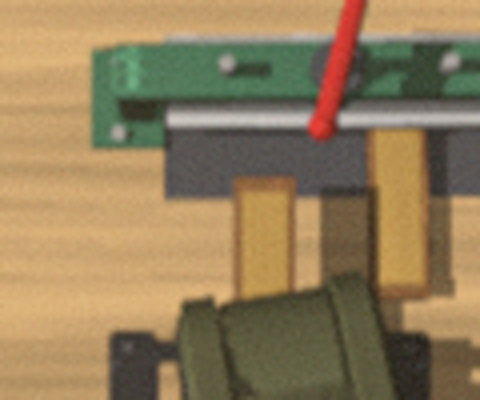

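The first brass board is in at (400,210) and the second is lined up straight at (265,240), clear of it. I'll lower it and insert it.

{"fn": "step_arm", "kwargs": {"delta_pos": [[0,0,0.1],[0,0,0.2],[0,0,0.255],[0,0,0.255],[-0.05,0,0.255],[-0.1,0,0.255],[-0.15,0,0.255],[-0.2,0,0.255],[-0.25,0,0.255],[-0.3,0,0.255],[-0.35,0,0.255],[-0.4,0,0.255],[-0.4,0,0.255]], "rot": [[0,0,0],[0,0,0],[0,0,0],[0,0,0],[0,0,0],[0,0,0],[0,0,0],[0,0,0],[0,0,0],[0,0,0],[0,0,0],[0,0,0],[0,0,0]], "gripper": [-0.5,-0.5,-0.5,-0.5,-0.5,-0.5,-0.5,-0.5,-0.5,-0.5,-0.5,-0.5,-0.5]}}

```text
time_s: 32.83
tool_pos: [0.5371, 0.0636, 0.0155]
tool_rot: [179.9, 0.2, -179.6]
force: [-0.2, 0.3, -0.5]
grip_width: 0.0397
grasp_force: 40.0
```

{"fn": "step_arm", "kwargs": {"delta_pos": [[-0.03,0,0],[-0.05,0,0],[-0.065,0,0],[-0.08,0,0],[-0.09,0,0],[-0.09,0,0]], "rot": [[0,0,0],[0,0,0],[0,0,0],[0,0,0],[0,0,0],[0,0,0]], "gripper": [-0.5,-0.5,-0.5,-0.5,-0.5,-0.5]}}

```text
time_s: 33.58
tool_pos: [0.5494, 0.0635, 0.0139]
tool_rot: [180.0, -0.4, -179.6]
force: [-9.6, -0.6, 2.7]
grip_width: 0.0397
grasp_force: 40.0
```

{"fn": "step_arm", "kwargs": {"delta_pos": [[0.01,0,0],[0.01,0,0],[0.01,0,0],[0.01,0,0],[0.01,0,-0.15],[0.01,0,-0.4],[0.01,0,-0.7],[0.2,-0.2,-0.95],[0.2,-0.2,-0.95],[0.2,-0.2,-0.95]], "rot": [[0,0,0],[0,0,0],[0,0,0],[0,0,0],[0,0,0],[0,0,0],[0,0,0],[0,0,0],[0,0,0],[0,0,0]], "gripper": [-0.5,0.4,0.5,0.5,0.5,0.5,0.5,0.5,0.5,0.5]}}

```text
time_s: 34.83
tool_pos: [0.5142, 0.0231, 0.2058]
tool_rot: [179.9, 0.3, -179.7]
force: [0.0, -0.2, -0.3]
grip_width: 0.0655
grasp_force: 0.0
```

Run:
```python
from h import *
shot('wrist','w7'); shot('top','top7')
go(.6637,.0185,.26,75)
```

```text
dpos [-0.75  -0.034 -0.28 ] rot [0.001 0.001 0.18 ]
```

View pics/w7.png

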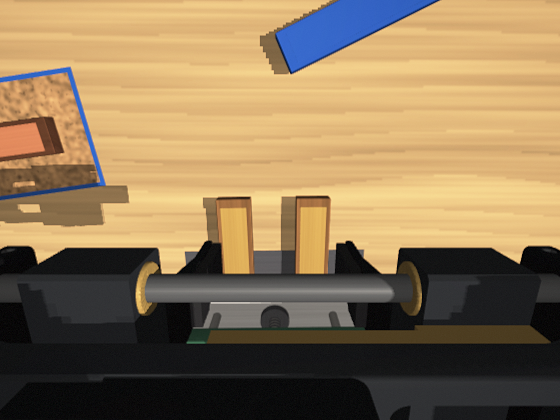

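Both brass boards sit straight with their ends level, at (217–251,198) and (295–329,197). Now the handle.

{"fn": "step_arm", "kwargs": {"delta_pos": [[0,0,-0.28],[-0.25,-0.01,-0.28],[-0.5,-0.02,-0.28],[-0.75,-0.034,-0.28],[-0.75,-0.034,-0.28],[-0.75,-0.034,-0.28]], "rot": [[0,0,0.06],[0,0,0.12],[0,0,0.18],[0,0,0.18],[0,0,0.18],[0,0,0.18]], "gripper": [0.3,0.3,0.3,0.3,0.3,0.3]}}

```text
time_s: 35.67
tool_pos: [0.6632, 0.0182, 0.2593]
tool_rot: [179.9, -0.1, 165.0]
force: [-0.1, 1.2, 0.1]
grip_width: 0.0569
grasp_force: 0.0
```

Run:
```python
from h import *
go(.664,.0187,.149,75.1)
```

```text
dpos [-0.004  0.003  0.552] rot [ 0.001 -0.001 -0.001]
```

{"fn": "step_arm", "kwargs": {"delta_pos": [[-0.004,0.003,0.2],[-0.004,0.003,0.4],[-0.004,0.003,0.5],[-0.004,0.003,0.552],[-0.004,0.003,0.552],[-0.004,0.003,0.552],[-0.004,0.003,0.552],[-0.004,0.003,0.552],[-0.004,0.003,0.552],[-0.004,0.003,0.552]], "rot": [[0,0,0],[0,0,0],[0,0,0],[0,0,0],[0,0,0],[0,0,0],[0,0,0],[0,0,0],[0,0,0],[0,0,0]], "gripper": [0.3,0.3,0.3,0.3,0.3,-1,-1,-1,-1,-1], "squeeze": 55}}

```text
time_s: 36.92
tool_pos: [0.6652, 0.0181, 0.1514]
tool_rot: [179.8, 0.1, 164.9]
force: [1.8, 4.2, 1.2]
grip_width: 0.0143
grasp_force: 3.3
```

{"fn": "step_arm", "kwargs": {"delta_pos": [[0,0,0],[0,0,0.002],[0,0,0.004],[0,0,0.006],[0,0,0.008],[0,0,0.01],[0,0,0.012],[0,0,0.014],[0,0,0.016],[0,0,0.018],[0,0,0.02],[0,0,0.022],[0,0,0.024],[0,0,0.024]], "rot": [[0,0,0],[0,0,0.065],[0,0,0.13],[0,0,0.2],[0,0,0.26],[0,0,0.33],[0,0,0.4],[0,0,0.46],[0,0,0.53],[0,0,0.6],[0,0,0.66],[0,0,0.73],[0,0,0.8],[0,0,0.8]], "gripper": [-1,-1,-1,-1,-1,-1,-1,-1,-1,-1,-1,-1,-1,-1]}}

```text
time_s: 38.67
tool_pos: [0.6633, 0.0168, 0.1466]
tool_rot: [-179.9, -0.0, 96.1]
force: [-4.4, -0.9, 3.7]
grip_width: 0.0137
grasp_force: 55.0
```

Run:
```python
from h import *
o=env.get_obs(); print(o['tool_pos'],o['tool_rot'],o['force'],o['wrist_torque'],o['effort'][6])
```

```text
[0.6633372  0.01684416 0.14656993] [-1.79937035e+02 -3.14080515e-02  9.61014745e+01] [-4.39674517 -0.91383288  3.67463102] [-0.37732696  1.16052191 -0.12411095] -0.16164223663508892
```

{"fn": "step_arm", "kwargs": {"delta_pos": [[0,0,0.002],[0,0,0.004],[0,0,0.006],[0,0,0.008],[0,0,0.008]], "rot": [[0,0,0.065],[0,0,0.13],[0,0,0.2],[0,0,0.25],[0,0,0.25]], "gripper": [-1,-1,-1,-1,-1]}}

```text
time_s: 39.3
tool_pos: [0.6624, 0.0169, 0.1452]
tool_rot: [-179.8, 0.0, 74.7]
force: [-8.1, -0.7, 6.5]
grip_width: 0.0134
grasp_force: 55.0
```

Run:
```python
from h import *
o=env.get_obs(); print(o['tool_pos'],o['tool_rot'],o['force'],o['wrist_torque'],o['effort'][6])
```

```text
[0.66236458 0.01686768 0.14517711] [-1.79804961e+02  1.19790117e-02  7.46638253e+01] [-8.09115042 -0.65826672  6.53213388] [-0.3322435   1.89352884  0.14111957] -0.33274244517087936
```

{"fn": "step_arm", "kwargs": {"delta_pos": [[0,0,0.002],[0,0,0.004],[0,0,0.006],[0,0,0.008],[0,0,0.008],[0,0,0.008]], "rot": [[0,0,0.065],[0,0,0.13],[0,0,0.2],[0,0,0.25],[0,0,0.25],[0,0,0.25]], "gripper": [-1,-1,-1,-1,-1,-1]}}

```text
time_s: 40.05
tool_pos: [0.6616, 0.0172, 0.1438]
tool_rot: [-179.7, 0.1, 53.3]
force: [-11.3, 0.3, 9.5]
grip_width: 0.0136
grasp_force: 55.1
```

Run:
```python
from h import *
o=env.get_obs(); print(o['tool_pos'],o['tool_rot'],o['force'],o['wrist_torque'],o['effort'][6])
```

```text
[0.66159112 0.01723251 0.14382006] [-1.79714685e+02  1.07946288e-01  5.32517903e+01] [-11.30280115   0.27241024   9.47775233] [-0.27883606  2.53653824  0.40093468] -0.3793001174926758
```

The resistance rose from −0.12 to +0.40 N m and the screw is at about −0.65 rad, so the boards are clamped. I'll release, retreat and check.

{"fn": "step_arm", "kwargs": {"delta_pos": [[0,0,0],[0,0,0],[0,0,0],[0,0,0],[0,0,-0.1],[0,0,-0.3],[0,0,-0.6],[0,0,-0.9],[0,0,-0.9]], "rot": [[0,0,0],[0,0,0],[0,0,0],[0,0,0],[0,0,0],[0,0,0],[0,0,0],[0,0,0],[0,0,0]], "gripper": [-0.3,0.2,0.2,0.2,0.2,0.2,0.2,0.2,0.2]}}

```text
time_s: 41.18
tool_pos: [0.6671, 0.0166, 0.3315]
tool_rot: [179.4, -0.6, 53.2]
force: [-0.2, -0.9, -0.2]
grip_width: 0.0522
grasp_force: 0.0
```

Run:
```python
from h import *
go(.5,.2,.33,-37)
```

```text
dpos [ 0.233 -1.219 -0.003] rot [ 0.007 -0.007  0.002]
```

{"fn": "step_arm", "kwargs": {"delta_pos": [[0.05,-0.25,0],[0.1,-0.5,0],[0.15,-0.75,0],[0.2,-1,0],[0.4,-1,0],[0.6,-1,0],[0.6,-1,0],[0.6,-1,0]], "rot": [[0,0,0],[0,0,0],[0,0,0],[0,0,0],[0,0,0],[0,0,0],[0,0,0],[0,0,0]], "gripper": [0.2,0.2,0.2,0.2,0.2,0.2,0.2,0.2]}}

```text
time_s: 42.18
tool_pos: [0.5763, 0.2326, 0.3234]
tool_rot: [179.9, -0.1, 53.1]
force: [0.1, -0.9, -0.0]
grip_width: 0.0521
grasp_force: 0.0
```

Run:
```python
from h import *
shot('top','top8'); crop('top8',230,120,490,300,'cr8',3)
```

```text
(no output)
```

View pics/cr8.png

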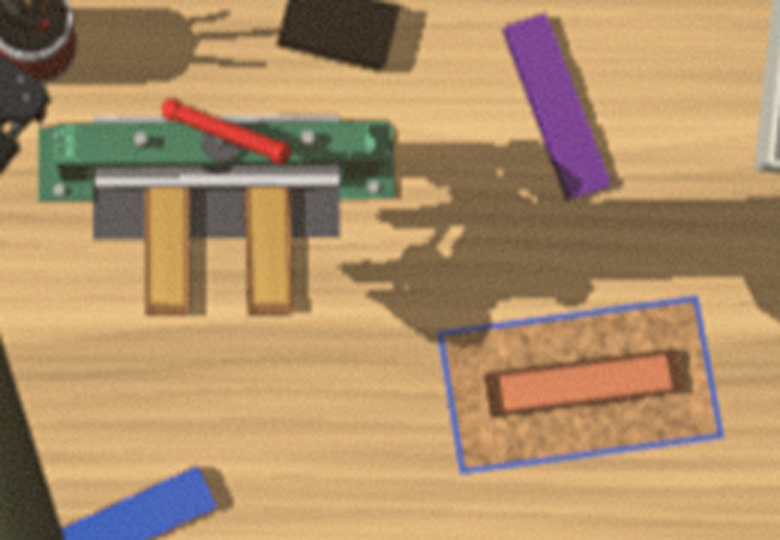

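The top view shows both brass boards straight and level under the plate, at (167,250) and (268,250). The handle runs from (170,108) to (282,153), which puts the screw at about −0.4 rad, so the plate should press with roughly 55 N in all. The copper board's centre is at (590,383) against the mat's at (580,384), about 9 mm off. I'm handing in.

Run:
```python
from h import *
print(env.sign_off())
```

```text
the job is handed in; nothing more can be done
None
```

I handed the job in at about 42 s, but sign-off returned no verdict: by the last top view the copper board is centred on the mat to about 9 mm, and both brass boards found on the bench sit straight at the back stop, clamped at a screw angle of about −0.4 rad.

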